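# Check a leak-test fixture with the broad gap gauge

## Robot

A 6-joint arm with a two-finger parallel gripper is mounted at the origin on the work surface. World frame = base frame: x ahead of the robot, y to its left, z up, the work surface at z = 0. Lengths are in m, angles in rad, forces in N, time in s.
With the tool pointing down it reaches from about 0.35 to 0.725 m from the base axis. Payload 6 kg.
Tool frame: the origin (TCP) lies between the finger pads; the fingertips stand 8 mm ahead of it and the grasp point (between the pads) lies 11 mm behind it (manip.finger_overhang is the z of the fingertips in the tool frame, in m); z points along the fingers, y is the direction in which the jaws open and shut (so a half turn about z gives the same grasp; the last joint's range is limited). The gripper opens to 85 mm and grips with 20 to 120 N. Pads are 22 mm wide; open, the fingers measure 114 mm over their backs; the gripper's body (76 mm by 85 mm) begins 54 mm behind the grasp point. The pads swing forward as they close: fully open they stand 13 mm farther back than shut.
Start: joints at [-1.006, 0.04, 0.085, 0, -1.615, -0.334], TCP at [0.137, -0.584, 0.239] pointing down, gripper open.
Joint ranges: [-2.56, 2.56], [-1.29, 2.01], [-1.08, 1.49], [-3.29, 1.98], [-2.81, -0.18], [-2.99, 2.99]. Speed limits (rad/s): [2.57, 2.57, 3.01, 3.14, 3.14, 3.14].

## Interface

Orientations are given as [roll, pitch, yaw] about the fixed x, y, z axes, in that order (R = Rz(yaw) Ry(pitch) Rx(roll)).
In Python, from plant import manip gives the robot as it stands.
- The arm moves only by the shell command python3 -m jog 'ROWS' [FORCE]. ROWS is text: rows parted by semicolons, each of 5 numbers parted by spaces: the shift along the tool's x, y, z in mm, then the turn about the tool's z in degrees, then the opening, from -1 (shut) to 1 (fully open). In form: dx dy dz spin fingers; .... A call has 1 to 12 rows; each row shifts and turns the commanded pose from where the row before left it, along the tool's axes as they then stand; what a row does not reach is not made up. A row lasts 1/8 s, in which the tool goes at most 62.5 mm and 10.7 degrees, less where a joint would pass 70% of its speed; a pose out of reach is approached as far as the arm can. A call with a gripper value outside its range is refused whole. The fingers move at their own pace and stop on an object; FORCE is the grip in N (left out, the last holds). Time passes only in rows, so rows that do not move let the fingers close. It gives the time, the measured TCP pose, the force and the opening at its end, in the units of the state.
- manip.state(): the state, without advancing time (a new reading comes with each control period).
- manip.read_camera(name): name is "side" or "top" or "wrist"; returns a dict with "image" (400x640x3 uint8, red, green, blue), "fx", "fy", "cx", "cy" (pixels), "R" (3x3) and "t" (3): a world point X has camera coordinates R X + t. Camera axes: x right, y down, z forward; pixel columns grow to the right and rows downward; lengths in m; the calibration is good to about 2 mm. The wrist camera is an equidistant fisheye: a pixel r from the principal point sees the ray r / f radians off the axis. A picture is of the moment at which its call begins. There is no depth.
- manip.sign_off(): hands the job in, once; it reports no verdict.
The state is a dict: "time_s": time; "qpos": joint angles; "joint_vel": joint speeds; "joint_efforts": joint torques, N m; "eef_pos": TCP position; "tool_rot": TCP orientation; "wrist_force": force on the tool from outside, world axes, zero at the start; "wrist_torque": the same for the moment, N m; "grip_width": finger opening in m.
Only numpy, scipy, OpenCV 4.12 (cv2) and the standard library are available. Lean on these libraries where they do the work, as an engineer would, in place of code of your own. Each camera call takes 0.05 s, during which the arm holds its last target.

## Task

Take the broad gap gauge out of the gauge rack and put its blade down through the long slot in the top plate of the test fixture, all the way until its crossbar rests on the plate. Lower it in, do not drop it; leave it standing there upright, released, and leave the narrow gauge in the rack.

Things in the scene. Friction and masses are not known exactly. Their poses are not given: they have to be found in the camera images.
- broad_gauge: Broad gap gauge, loose, 0.2 kg, upright in one of the rack's two places (which varies). Origin: middle of its crossbar's underside, z up. Below: flat steel blade 6 mm thick (x), 48 wide (y), 60 long. Above: dark crossbar 24 (x) by 100 (y) by 12 high, then a black grip 16 thick (x), 50 wide (y), from z = 11 to 57 mm: pinch it from above across x.
- narrow_gauge: The other gauge, in the rack's other place: same make, height, grip, axes and origin, but its crossbar is only 64 mm long and its blade 28 mm wide. To be left where it is.
- gauge_rack: Fixed aluminium rack, a 60 by 270 mm plate on end legs, its top 90 mm above the table; the gauges' crossbars rest on it, their blades hang in slots 14 mm (x) by 58 mm (y) centred at y = -65 and +65 mm. Origin: middle of its underside, on the table; y along its length, z up.
- long_slot (a point): Middle of the mouth of the long slot, on top of the fixed fixture's 200 by 180 mm aluminium plate (on four posts, 90 mm above the table, turned up to 30 degrees). z up; slot 22 mm wide (x), 68 mm long (y), right through the plate, 64 mm free depth below its mouth. The plate's other slot, 85 mm off along +x, is only 40 mm long: too short for the broad blade.
Mind the look-alikes: they are no part of the job. Leave any green or pink look-alike of the broad_gauge alone.

How it is judged:
By the outcome, as a careful person would: the job done as asked, in the order asked, and still so for the second after the job is handed in, with the robot touching nothing.
It also fails if it takes over 40 s, if anything falls off the work surface, if the arm or the gripper's body presses on something with over 40 N, if the wrist force passes 120 N, or if a joint passes its speed limit or range.

## Working session

There is one attempt and no reset: what is moved stays moved. The work goes in short steps, Python scripts to look and compute and a shell command to move; the robot and the scene stay as the last step left them, time stands still between calls to the robot, and variables do not carry over. Pictures are saved under pics/ and viewed, and the job is handed in when it is done.

```bash
mkdir -p pics; python3 - <<'E'
from plant import manip
import cv2,pickle
s=manip.state();print({k:s[k] for k in('time_s','eef_pos','tool_rot','grip_width')})
d={}
for n in('side','top','wrist'):
    c=manip.read_camera(n);d[n]=c
    cv2.imwrite(f'pics/{n}0.png',c['image'][:,:,::-1])
    print(n,c['fx'],c['cx'],c['cy'],c['R'],c['t'])
pickle.dump(d,open('c0.pkl','wb'))
E
```

```text
{'time_s': 0.0, 'eef_pos': array([ 0.13725564, -0.58377827,  0.23831243]), 'tool_rot': array([ 3.13990735e+00, -7.73451333e-05, -2.91076493e+00]), 'grip_width': 0.08529314065933322}
side 470.373262738103 323.21958138741957 192.586089214077 [[-9.97011901e-01 -7.72459624e-02 -5.75387391e-04]
 [-5.85618837e-02  7.60672464e-01 -6.46488908e-01]
 [ 5.03763393e-02 -6.44523439e-01 -7.62923168e-01]] [0.56422676 0.15643548 1.1733273 ]
top 474.8387731218475 318.16817411632627 204.84682244294916 [[-0.00321643 -0.99982276  0.01854995]
 [-0.99476137  0.00130371 -0.10221606]
 [ 0.10217376 -0.01878154 -0.99458925]] [-0.08547067  0.57821961  1.2372419 ]
wrist 309.70691628693146 320.99171776366717 193.68567643115443 [[-0.22873011  0.97348895  0.00134172]
 [ 0.93157573  0.21848173  0.29057251]
 [ 0.28257599  0.06771259 -0.95685204]] [ 0.59836834 -0.0382638   0.37772989]
```

View pics/top0.png

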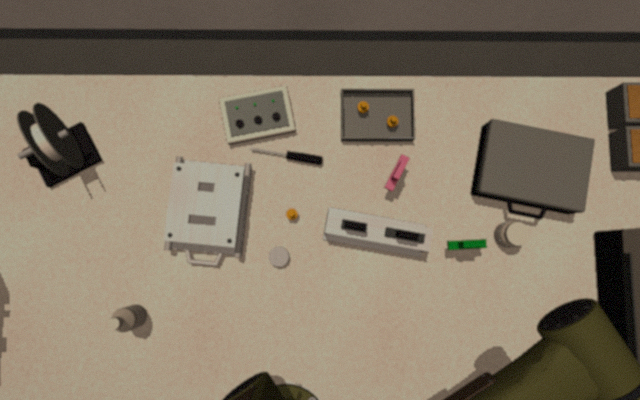

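View pics/side0.png

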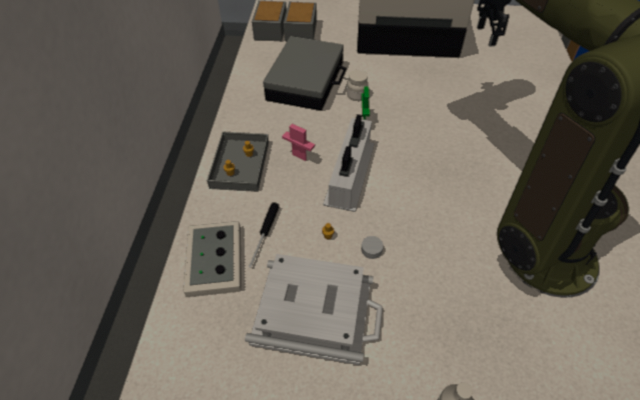

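View pics/wrist0.png

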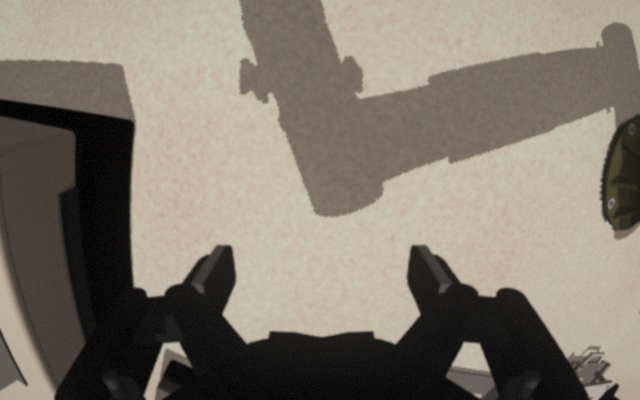

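Candidates in the top view are the rack's left gauge (354,226), the rack's right gauge (405,236), the green look-alike (467,244) and the pink look-alike (397,172). The right one in the rack seems to have the longer crossbar, so I'll check it in a crop.

```bash
python3 - <<'E'
import cv2
a=cv2.imread('pics/top0.png')
b=cv2.resize(a[200:265,315:435],None,fx=6,fy=6,interpolation=cv2.INTER_CUBIC)
cv2.imwrite('pics/cr.png',b)
b=cv2.resize(a[145:275,150:260],None,fx=4.5,fy=4.5,interpolation=cv2.INTER_CUBIC)
cv2.imwrite('pics/cf.png',b)
a=cv2.imread('pics/side0.png')
b=cv2.resize(a[100:220,310:390],None,fx=5,fy=5,interpolation=cv2.INTER_CUBIC)
cv2.imwrite('pics/cs.png',b)
E
```

```text
(no output)
```

View pics/cr.png

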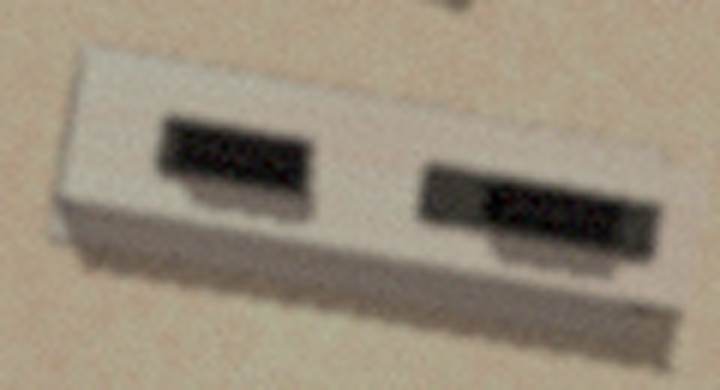

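View pics/cf.png

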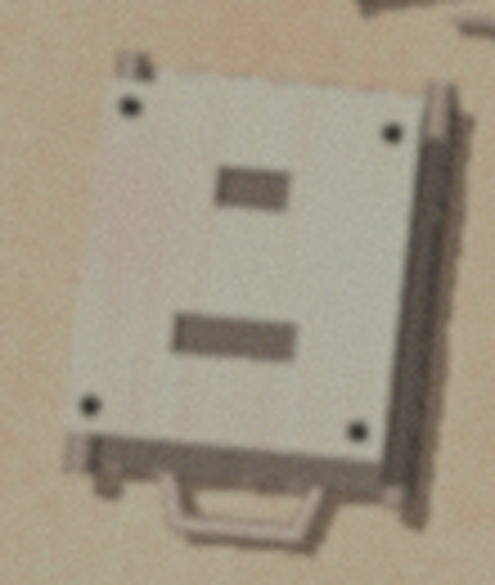

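View pics/cs.png

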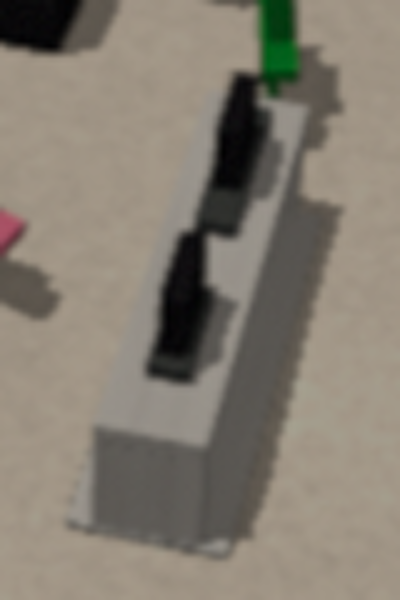

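The crop confirms it: the right rack gauge (405,236) has a crossbar clearly longer than its grip and of dark steel, so it is the broad one. The left one is narrow. In the fixture the long slot is at about (202,219). Next I'll measure both.

```bash
cat > h.py <<'E'
import numpy as np,cv2
def ray(c,u,v,z):
    d=c['R'].T@np.array([(u-c['cx'])/c['fx'],(v-c['cy'])/c['fy'],1]); o=-c['R'].T@c['t']
    return o+d*(z-o[2])/d[2]
def proj(c,X):
    p=c['R']@np.asarray(X)+c['t'];return c['fx']*p[0]/p[2]+c['cx'],c['fy']*p[1]/p[2]+c['cy']
def poly(c,pts,z):
    return np.array([ray(c,u,v,z)[:2]*1000 for u,v in pts])
def rect(c,mask,z,name):
    cs,_=cv2.findContours(mask.astype(np.uint8),cv2.RETR_EXTERNAL,cv2.CHAIN_APPROX_NONE)
    k=max(cs,key=cv2.contourArea)[:,0,:]
    r=cv2.minAreaRect(poly(c,k,z).astype(np.float32))
    M=np.argwhere(mask)
    b=cv2.boxPoints(r);e0=b[1]-b[0];e1=b[2]-b[1];L=e0 if np.linalg.norm(e0)>np.linalg.norm(e1) else e1
    print(name,'px',k.mean(0).round(1),'ctr mm',np.round(r[0],1),'size',np.round(sorted(r[1]),1),'long axis deg',round(np.degrees(np.arctan2(L[1],L[0]))%180,1))
E
python3 - <<'E'
import pickle,numpy as np
from h import *
d=pickle.load(open('c0.pkl','rb'));c=d['top'];g=cv2.cvtColor(c['image'],cv2.COLOR_RGB2GRAY).astype(int)
def win(m,x0,x1,y0,y1):
    o=np.zeros(m.shape,bool);o[y0:y1,x0:x1]=m[y0:y1,x0:x1];return o
for x0,x1,n in((380,428,'broad'),(335,372,'narrow')):
    for t,z in((45,.147),(80,.102)):
        rect(c,win(g<t,x0,x1,210,250),z,f'{n}<{t}')
for t in(130,150):
    rect(c,win(g<t,185,220,212,228),.09,f'long<{t}')
    rect(c,win(g<t,195,217,179,195),.09,f'short<{t}')
print(g[236,380:430]); print(g[219,183:222])
print(g[205:255,405])
E
```

```text
broad<45 px [407.2 235.4] ctr mm [ 491.6 -299.1] size [18.  61.2] long axis deg 78.6
broad<80 px [404.3 235.1] ctr mm [ 493.5 -301.5] size [23.6 96.9] long axis deg 80.4
narrow<45 px [354.3 225.8] ctr mm [ 514.7 -171.4] size [17.8 52.5] long axis deg 79.6
narrow<80 px [353.8 226. ] ctr mm [ 517.4 -174.8] size [23.  60.2] long axis deg 79.9
long<130 px [201.3 219.6] ctr mm [535. 209.] size [20.9 67.4] long axis deg 85.8
short<130 px [205.5 186.5] ctr mm [619.2 200.9] size [21.7 39.7] long axis deg 84.2
long<150 px [201.3 219.7] ctr mm [534.5 209.3] size [25.1 70.9] long axis deg 84.2
short<150 px [205.5 186.5] ctr mm [619.1 200.7] size [25.9 43.7] long axis deg 85.1
[171 163 166 156 130 103  79  69  61  64  62  60  56  51  45  42  24  10
  19  19   3   9   9  15  16  17  23  23  29  22  16  25  18  23  23  23
  18  16  34  45  49  50  57  60  98 132 155 162 161 162]
[167 167 174 168 153 130  94  91 101 101 103 103 100 100 104 101 102  99
 101 101  98  96 101  99  98  99 100 100  96 101 100 110 126 155 165 170
 167 169 168]
[158 160 159 156 157 161 162 160 157 160 164 160 169 168 164 155 161 167
 165 168 165 167 168 165 153 114  60  27  22  25  18  17  10  22  51  83
 100 101  99 115 143 152 137 115 101 104  99 105  98  99]
```

```bash
python3 -m jog '-41 19.6 0 0 1;-41 19.6 0 0 1;-41 19.6 0 0 1;-41 19.6 0 0 1;-41 19.6 0 0 1;-41 19.6 0 0 1;-41 19.6 0 0 1;-41 19.6 0 0 1;-41 19.6 0 0 1;-41 19.6 0 0 1' 40
python3 -m jog '0 0 0 -9.5 1;0 0 0 -9.5 1;0 0 0 -9.5 1;0 0 0 -9.5 1;0 0 0 -9.5 1;0 0 0 -9.5 1;0 0 0 -9.5 1;0 0 0 0 1'
python3 - <<'E'
from plant import manip
import cv2,pickle
d={}
for n in('side','wrist'):
    c=manip.read_camera(n);d[n]=c
    cv2.imwrite(f'pics/{n}1.png',c['image'][:,:,::-1])
pickle.dump(d,open('c1.pkl','wb'))
s=manip.state();print(s['eef_pos'],s['tool_rot'],s['time_s'],s['wrist_force'])
E
```

```text
time_s: 1.4
eef_pos: [0.4925, -0.2983, 0.239]
tool_rot: [3.141, -0.0, -2.911]
wrist_force: [0.1, -0.3, 0.4]
grip_width: 0.0855
time_s: 2.4
eef_pos: [0.4915, -0.2994, 0.2389]
tool_rot: [3.141, 0.0, -1.752]
wrist_force: [0.6, -0.4, -0.0]
grip_width: 0.0852
[ 0.49148957 -0.29942652  0.23905573] [ 3.14112312e+00  1.97970144e-04 -1.75355771e+00] 2.5 [ 0.6411202  -0.90079412  0.91015451]
```

View pics/wrist1.png

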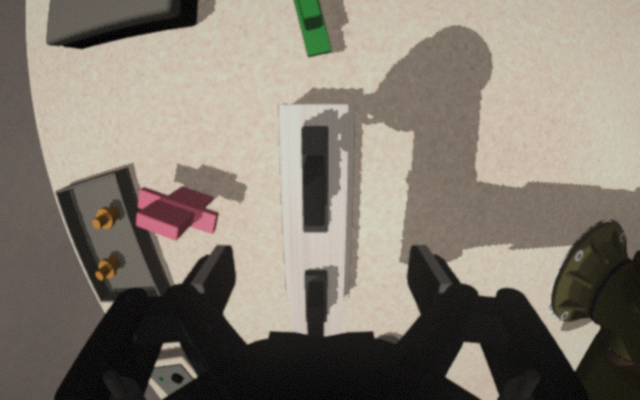

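The wrist view shows the broad gauge's long crossbar with corners near (303,126), (328,126) and (303,231), (328,231), and the narrow one at (316,290). I'll cast those pixels with the fisheye model.

```bash
cat >> h.py <<'E'
def wray(c,u,v,z):
    x=(u-c['cx'])/c['fx'];y=(v-c['cy'])/c['fy'];r=np.hypot(x,y)+1e-12
    d=c['R'].T@np.array([x/r*np.sin(r),y/r*np.sin(r),np.cos(r)]);o=-c['R'].T@c['t']
    return o+d*(z-o[2])/d[2]
E
python3 - <<'E'
import pickle
from h import *
d=pickle.load(open('c1.pkl','rb'));c=d['wrist'];g=cv2.cvtColor(c['image'],cv2.COLOR_RGB2GRAY).astype(int)
m=np.zeros(g.shape,np.uint8);m[115:240,290:335]=g[115:240,290:335]<80
P=np.array([wray(c,u,v,.102)[:2]*1000 for v,u in np.argwhere(m)]).astype(np.float32)
r=cv2.minAreaRect(P);print('crossbar',r)
rk=[wray(c,u,v,.09)[:2]*1000 for u,v in((280,104),(349,104))];print('rack end',rk,np.linalg.norm(rk[0]-rk[1]))
s=d['side']
b=cv2.resize(c['image'][95:300,260:370,::-1],None,fx=3,fy=3,interpolation=cv2.INTER_CUBIC);cv2.imwrite('pics/w1c.png',b)
# side check: project model top corners
b=d['side']['image'][80:220,300:400,::-1].copy();b=cv2.resize(b,None,fx=4,fy=4,interpolation=cv2.INTER_CUBIC)
yaw=np.radians(-10.3)
for dx,dy,z in[(a,e,.102) for a in(-12,12) for e in(-50,50)]+[(a,e,.147) for a in(-8,8) for e in(-25,25)]:
    X=np.array([.4925+(dx*np.cos(yaw)-dy*np.sin(yaw))/1000,-.3005+(dx*np.sin(yaw)+dy*np.cos(yaw))/1000,z])
    u,v=proj(s,X);cv2.circle(b,(int((u-300+.5)*4),int((v-80+.5)*4)),2,(0,0,255),-1)
cv2.imwrite('pics/s1c.png',b)
E
```

```text
crossbar ((496.67462158203125, -303.8224792480469), (97.6429443359375, 22.092086791992188), 79.80830383300781)
rack end [array([ 515.18524425, -376.7864505 ]), array([ 453.96813729, -365.21260431])] 62.30158986517823
```

View pics/w1c.png

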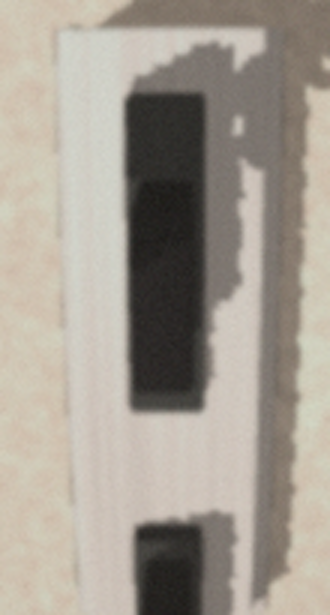

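View pics/s1c.png

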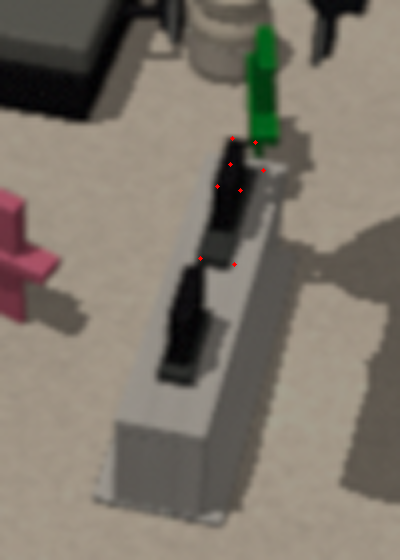

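```bash
python3 -m jog '2.3 -4 0 0 1;0 0 20 0 1;0 0 20 0 1;0 0 20 0 1;0 0 20 0 1;0 0 20 0 1;0 0 10 0 1;0 0 9 0 1;0 0 0 0 1' 40
python3 -m jog '0 0 0 0 -1;0 0 0 0 -1;0 0 0 0 -1;0 0 0 0 -1;0 0 0 0 -1;0 0 0 0 -1;0 0 0 0 -1;0 0 0 0 -1' 50
```

```text
time_s: 3.62
eef_pos: [0.4949, -0.3024, 0.1198]
tool_rot: [3.141, 0.0, -1.75]
wrist_force: [0.3, -0.5, 0.1]
grip_width: 0.0854
time_s: 4.62
eef_pos: [0.4953, -0.3025, 0.1205]
tool_rot: [-3.141, -0.0, -1.75]
wrist_force: [1.0, -0.1, 0.4]
grip_width: 0.0155
```

```bash
python3 -m jog '0 0 -10 0 -1;0 0 -15 0 -1;0 0 -15 0 -1;0 0 -15 0 -1;0 0 -15 0 -1;0 0 -20 0 -1;0 0 -20 0 -1;0 0 -20 0 -1;0 0 -20 0 -1;0 0 0 0 -1;0 0 0 0 -1'
python3 - <<'E'
from plant import manip
import cv2,pickle
d={}
for n in('side','wrist'):
    c=manip.read_camera(n);d[n]=c
    cv2.imwrite(f'pics/{n}2.png',c['image'][:,:,::-1])
pickle.dump(d,open('c2.pkl','wb'))
E
```

```text
time_s: 6.0
eef_pos: [0.495, -0.3022, 0.2695]
tool_rot: [3.141, 0.001, -1.75]
wrist_force: [0.0, -0.7, -2.9]
grip_width: 0.0152
```

View pics/side2.png

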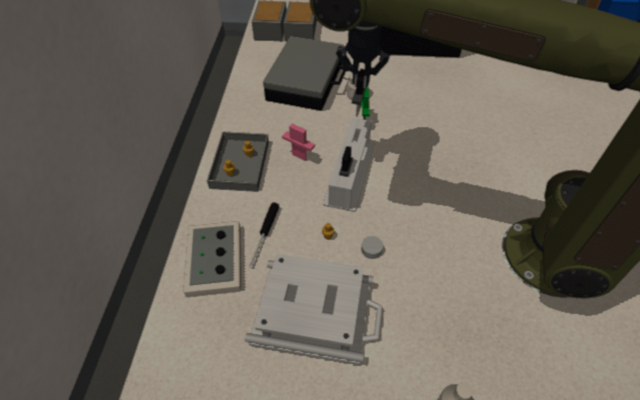

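View pics/wrist2.png

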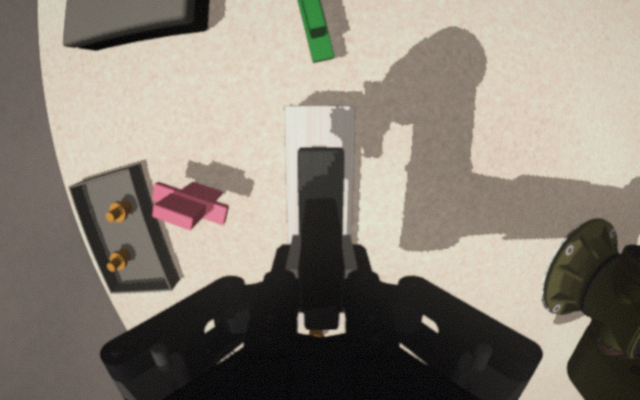

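The gauge is held upright with the crossbar aligned to the tool. Its near end edge is at (321,148) and the far end is at about (321,328). I'll work out its offset in the tool frame and cross-check the slot in the side view.

```bash
python3 - <<'E'
import pickle
from h import *
d=pickle.load(open('c2.pkl','rb'));c=d['wrist'];g=cv2.cvtColor(c['image'],cv2.COLOR_RGB2GRAY).astype(int)
print(g[140:156,321],g[170,292:350],g[185,292:350],g[318:336,306])
yaw=-1.75;tx=np.array([np.cos(yaw),np.sin(yaw)]);ty=np.array([np.sin(yaw),-np.cos(yaw)]);t=np.array([.495,-.3022])
for p in((300,148),(343,148),(321,148),(299,170),(344,170),(301,328),(342,328)):
    X=wray(c,*p,.2515)[:2]-t;print(p,(X@tx*1000).round(1),(X@ty*1000).round(1))
s=pickle.load(open('c0.pkl','rb'))['side'];gs=cv2.cvtColor(s['image'],cv2.COLOR_RGB2GRAY).astype(int)
def win(m,x0,x1,y0,y1):
    o=np.zeros(m.shape,bool);o[y0:y1,x0:x1]=m[y0:y1,x0:x1];return o
for t_ in(110,130,140):
    rect(s,win(gs<t_,317,343,280,320),.09,f'long{t_}');rect(s,win(gs<t_,280,302,278,306),.09,f'short{t_}')
E
```

```text
[221 217 219 218 209 185 143  89  57  50  55  70  72  78  79  74] [225 223 222 217 201 158 104  78  74  75  74  75  80  75  72  76  76  75
  73  72  73  76  76  73  73  78  75  77  73  74  71  73  75  74  72  69
  54  52  48  52  48  49  49  50  51  50  49  50  53  51  49  66 100 120
 132 129 134 131] [225 222 222 217 204 162 115  81  72  72  68  65  66  62  54  53  53  55
  53  52  50  48  56  53  48  52  52  52  48  52  50  49  50  52  50  49
  48  50  47  45  51  48  52  47  50  49  54  51  51  57  70 116 167 201
 207 195 167 141] [ 29  26  26  26  23  25  22  24  36  57  91 145 189 204 202 179 120  50]
(300, 148) 50.4 -10.5
(343, 148) 50.4 10.6
(321, 148) 50.4 -0.2
(299, 170) 39.3 -11.2
(344, 170) 39.3 11.3
(301, 328) -62.1 -12.9
(342, 328) -62.1 13.1
long110 px [329.5 299.4] ctr mm [536.  208.2] size [21.8 66.6] long axis deg 84.0
short110 px [290.2 292.8] ctr mm [620.9 199.6] size [21.4 39.4] long axis deg 85.2
long130 px [329.6 299.4] ctr mm [535.9 208.2] size [25.1 69.8] long axis deg 83.6
short130 px [290.4 292.9] ctr mm [620.6 199.5] size [24.8 42.9] long axis deg 83.8
long140 px [329.5 299.4] ctr mm [536.2 208.4] size [26.3 71.9] long axis deg 84.8
short140 px [290.5 293.1] ctr mm [620.9 200.1] size [27.6 46.6] long axis deg 87.4
```

```bash
python3 - <<'E'
import cv2
a=cv2.imread('pics/wrist2.png')
b=cv2.resize(a[135:345,260:385],None,fx=2.8,fy=2.8,interpolation=cv2.INTER_CUBIC)
e=cv2.imread('pics/side2.png')[30:130,320:410]
e=cv2.resize(e,None,fx=4.4,fy=5.88,interpolation=cv2.INTER_CUBIC)
b=cv2.convertScaleAbs(b,alpha=1.8);e=cv2.convertScaleAbs(e,alpha=1.8)
cv2.imwrite('pics/w2c.png',cv2.hconcat([b,e]) if b.shape[0]==e.shape[0] else b);print(b.shape,e.shape);cv2.imwrite('pics/s2c.png',e)
E
```

```text
(588, 350, 3) (588, 396, 3)
```

View pics/w2c.png

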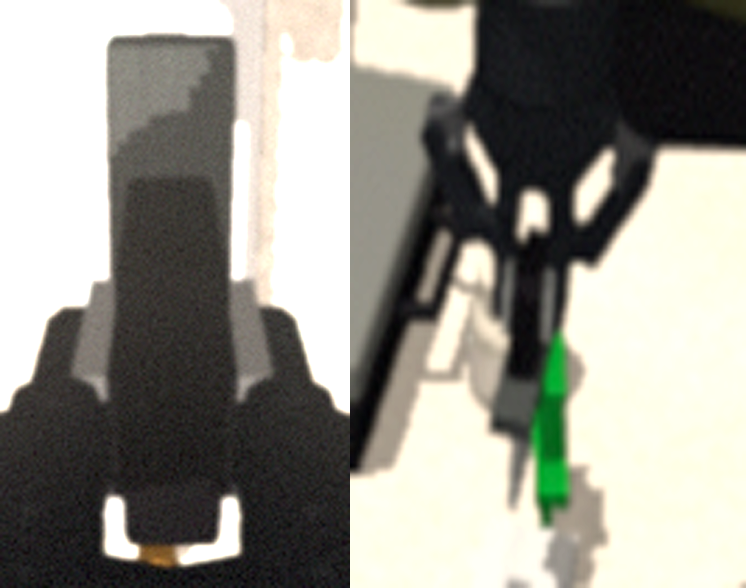

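```bash
python3 -m jog '-25 2.5 0 0 -1;-46 4.6 0 0 -1;-46 4.6 0 0 -1;-46 4.6 0 0 -1;-46 4.6 0 0 -1;-46 4.6 0 0 -1;-46 4.6 0 0 -1;-46 4.6 0 0 -1;-46 4.6 0 0 -1;-46 4.6 0 0 -1;-46 4.6 0 0 -1;-25 2.5 0 0 -1'
python3 -m jog '0 0 0 -4.5 -1;0 0 20 0 -1;0 0 20 0 -1;0 0 20 0 -1;0 0 10 0 -1;0 0 0 0 -1;0 0 0 0 -1'
python3 - <<'E'
from plant import manip
import cv2,pickle
d={}
for n in('side','wrist','top'):
    c=manip.read_camera(n);d[n]=c
    cv2.imwrite(f'pics/{n}3.png',c['image'][:,:,::-1])
pickle.dump(d,open('c3.pkl','wb'))
s=manip.state();print(s['eef_pos'],s['tool_rot'],s['time_s'])
a=d['side']['image'][150:350,240:400,::-1];cv2.imwrite('pics/s3c.png',cv2.resize(a,None,fx=3,fy=3,interpolation=cv2.INTER_CUBIC))
E
```

```text
time_s: 7.6
eef_pos: [0.5355, 0.2104, 0.269]
tool_rot: [3.14, -0.001, -1.749]
wrist_force: [0.1, -1.0, -1.6]
grip_width: 0.0151
time_s: 8.48
eef_pos: [0.5363, 0.2085, 0.2013]
tool_rot: [-3.14, 0.001, -1.672]
wrist_force: [0.8, -1.0, -1.6]
grip_width: 0.0155
[0.53615663 0.20863118 0.20121482] [-3.14054304e+00  9.30089783e-04 -1.67157537e+00] 8.625
```

View pics/wrist3.png

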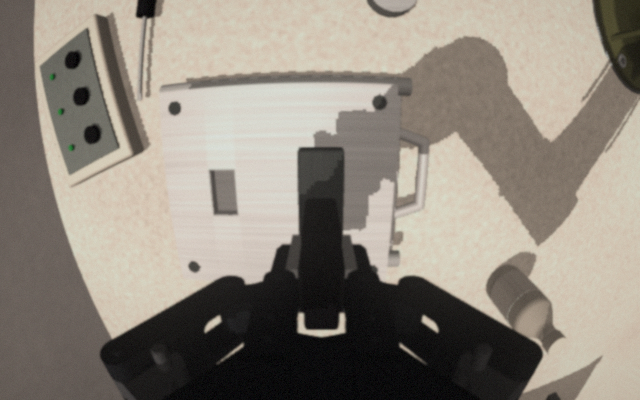

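View pics/s3c.png

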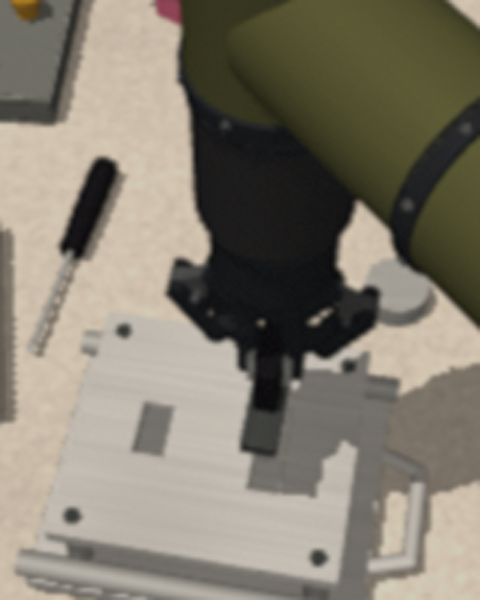

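In these views the gauge hangs over the long slot. The short slot shows at (224,192) in the wrist picture. I'll use it as an independent check of where the long slot lies relative to the tool.

```bash
python3 - <<'E'
import pickle
from h import *
d=pickle.load(open('c3.pkl','rb'));c=d['wrist'];g=cv2.cvtColor(c['image'],cv2.COLOR_RGB2GRAY).astype(int)
m=np.zeros(g.shape,np.uint8);m[163:222,203:245]=g[163:222,203:245]<165
n,l,st,_=cv2.connectedComponentsWithStats(m);k=1+np.argmax(st[1:,4]);print(st[k])
P=np.array([wray(c,u,v,.09)[:2]*1000 for v,u in np.argwhere(l==k)]).astype(np.float32)
r=cv2.minAreaRect(P);print('short slot',r)
for y in(-5.0,-5.7):
  a=np.radians(y);print('long from short',np.array(r[0])-85*np.array([np.cos(a),np.sin(a)]))
X=wray(c,321,147.3,.2012-.030+.012)*1000;print('crossbar end',X)
a=np.radians(-5.77);print('gauge ctr',X[:2]+50*np.array([-np.sin(a),np.cos(a)]))
# predicted blade in side view
s=d['side'];b=cv2.resize(s['image'][250:330,290:370,::-1],None,fx=7,fy=7,interpolation=cv2.INTER_CUBIC)
b=cv2.convertScaleAbs(b,alpha=1.5)
def dot(X,col):
    u,v=proj(s,X);cv2.circle(b,(int((u-290+.5)*7),int((v-250+.5)*7)),4,col,-1)
def P3(cx,cy,dx,dy,z): return [(cx+dx*np.cos(a)-dy*np.sin(a))/1000,(cy+dx*np.sin(a)+dy*np.cos(a))/1000,z]
for dx in(-3,3):
    for dy in(-24,24): dot(P3(536.2,208.6,dx,dy,.111),(0,0,255))
for dx in(-11,11):
    for dy in(-34,34): dot(P3(535.5,208.7,dx,dy,.09),(0,255,0))
for dx in(-12,12):
    for dy in(-50,50): dot(P3(536.2,208.6,dx,dy,.171),(255,0,0))
cv2.imwrite('pics/s3d.png',b)
E
```

```text
[ 209  170   29   46 1116]
short slot ((620.263671875, 201.01597595214844), (40.27799606323242, 22.75259780883789), 83.83253479003906)
long from short [535.58712254 208.42421409]
long from short [535.68394843 209.45815468]
crossbar end [531.62893386 158.14558836 183.2       ]
gauge ctr [536.65570211 207.89226263]
```

View pics/s3d.png

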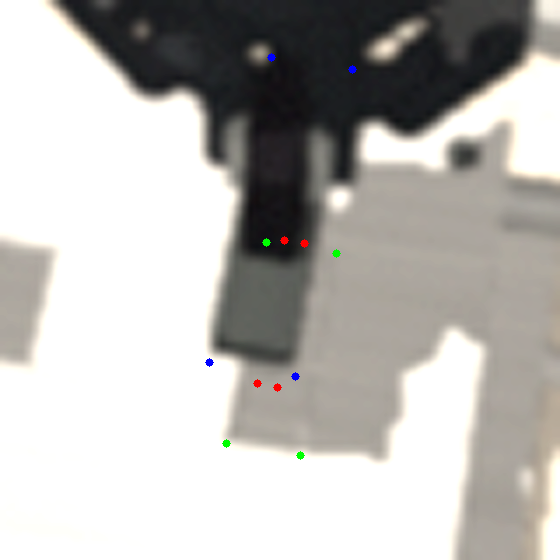

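Slot estimates from three views agree at (535.6, 208.8), within 1 mm. The side view shows the gauge maybe 2–4 mm short along y, so I'll shift 2 mm and lower in stages.

```bash
python3 -m jog '-2 0 0 0 -1;0 0 10 0 -1;0 0 10 0 -1;0 0 10 0 -1;0 0 10 0 -1;0 0 0 0 -1'
python3 - <<'E'
from plant import manip
import cv2
c=manip.read_camera('side')
cv2.imwrite('pics/s4.png',cv2.resize(c['image'][240:340,280:380,::-1],None,fx=6,fy=6,interpolation=cv2.INTER_CUBIC))
s=manip.state();print(s['wrist_force'],s['wrist_torque'])
E
```

```text
time_s: 9.38
eef_pos: [0.5356, 0.2102, 0.1589]
tool_rot: [3.14, -0.001, -1.672]
wrist_force: [-0.1, -0.7, -1.9]
grip_width: 0.0156
[-0.11077827 -0.12007963 -1.52926831] [ 0.00026353 -0.00892985  0.00400416]
```

View pics/s4.png

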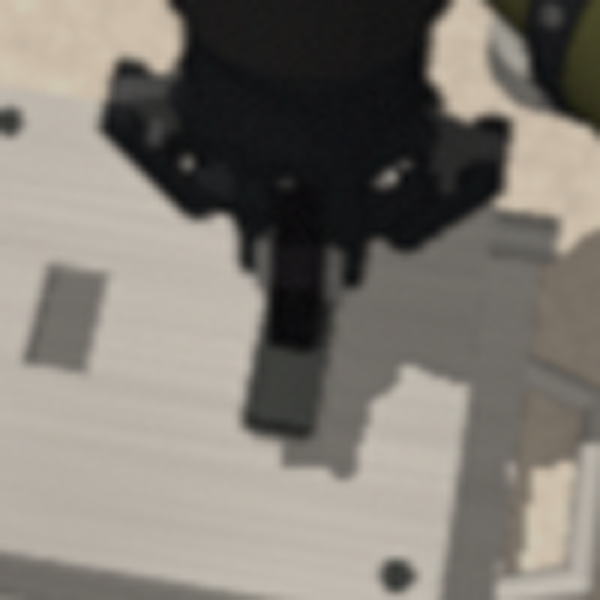

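The blade is about 20 mm into the slot with no contact force, so I'll continue down.

```bash
python3 -m jog '0 0 8 0 -1;0 0 8 0 -1;0 0 8 0 -1;0 0 6 0 -1;0 0 3 0 -1;0 0 2 0 -1;0 0 0 0 -1'
python3 -m jog '0 0 1 0 -1;0 0 1 0 -1;0 0 0 0 -1'
```

```text
time_s: 10.3
eef_pos: [0.5361, 0.2105, 0.1254]
tool_rot: [3.142, 0.0, -1.672]
wrist_force: [-0.4, -0.0, -2.9]
grip_width: 0.0153
time_s: 10.68
eef_pos: [0.5361, 0.2105, 0.1232]
tool_rot: [3.141, 0.0, -1.672]
wrist_force: [0.7, -0.1, -2.2]
grip_width: 0.0154
```

```bash
python3 -m jog '0 0 1 0 -1;0 0 0 0 -1'; python3 -m jog '0 0 1 0 -1;0 0 0 0 -1';python3 -m jog '0 0 1 0 -1;0 0 0 0 -1'
```

```text
time_s: 10.92
eef_pos: [0.536, 0.2104, 0.1222]
tool_rot: [3.141, 0.0, -1.672]
wrist_force: [-0.4, 0.4, -0.7]
grip_width: 0.0152
time_s: 11.18
eef_pos: [0.536, 0.2104, 0.1212]
tool_rot: [3.141, -0.0, -1.672]
wrist_force: [0.4, -0.2, -1.2]
grip_width: 0.0156
time_s: 11.42
eef_pos: [0.5362, 0.2105, 0.1205]
tool_rot: [-3.141, 0.0, -1.672]
wrist_force: [0.3, -0.4, -1.2]
grip_width: 0.0154
```

```bash
python3 -m jog '0 0 0.5 0 -1;0 0 0 0 -1'; python3 -m jog '0 0 0.5 0 -1;0 0 0 0 -1'
```

```text
time_s: 11.68
eef_pos: [0.5362, 0.2105, 0.1205]
tool_rot: [-3.141, 0.0, -1.672]
wrist_force: [-2.4, 0.1, 2.3]
grip_width: 0.0153
time_s: 11.92
eef_pos: [0.5362, 0.2105, 0.1205]
tool_rot: [-3.141, 0.0, -1.671]
wrist_force: [-4.1, -0.6, 6.2]
grip_width: 0.0156
```

The upward force appears exactly at the height where the crossbar should meet the plate. I'll release now, then back off.

```bash
python3 -m jog '0 0 0 0 -0.4;0 0 0 0 0;0 0 0 0 0.5;0 0 0 0 1;0 0 0 0 1;0 0 0 0 1;0 0 0 0 1'
python3 -m jog '0 0 -8 0 1;0 0 -12 0 1;0 0 -15 0 1;0 0 -20 0 1;0 0 -25 0 1;0 0 -25 0 1;0 0 -20 0 1;0 0 0 0 1'
python3 -m jog '40 0 0 0 1;40 0 0 0 1;40 0 0 0 1;40 0 0 0 1;30 0 0 0 1;0 0 0 0 1'
python3 - <<'E'
from plant import manip
import cv2,pickle
c=manip.read_camera('side');t=manip.read_camera('top');w=manip.read_camera('wrist')
pickle.dump({'side':c,'top':t,'wrist':w},open('c5.pkl','wb'))
a=cv2.resize(c['image'][235:345,280:375,::-1],None,fx=4,fy=4,interpolation=cv2.INTER_CUBIC)
b=cv2.resize(t['image'][155:265,155:250,::-1],None,fx=4,fy=4,interpolation=cv2.INTER_CUBIC)
cv2.imwrite('pics/f5.png',cv2.hconcat([a,b]));cv2.imwrite('pics/side5.png',c['image'][:,:,::-1])
E
```

```text
time_s: 12.8
eef_pos: [0.5361, 0.2105, 0.1193]
tool_rot: [3.141, 0.0, -1.672]
wrist_force: [0.5, 0.2, -0.3]
grip_width: 0.0854
time_s: 13.8
eef_pos: [0.5368, 0.2108, 0.2474]
tool_rot: [-3.138, 0.003, -1.672]
wrist_force: [-0.6, 0.3, -0.3]
grip_width: 0.0854
time_s: 14.55
eef_pos: [0.5166, 0.0199, 0.2442]
tool_rot: [3.141, 0.0, -1.674]
wrist_force: [-0.0, 0.7, 0.7]
grip_width: 0.0855
```

View pics/f5.png

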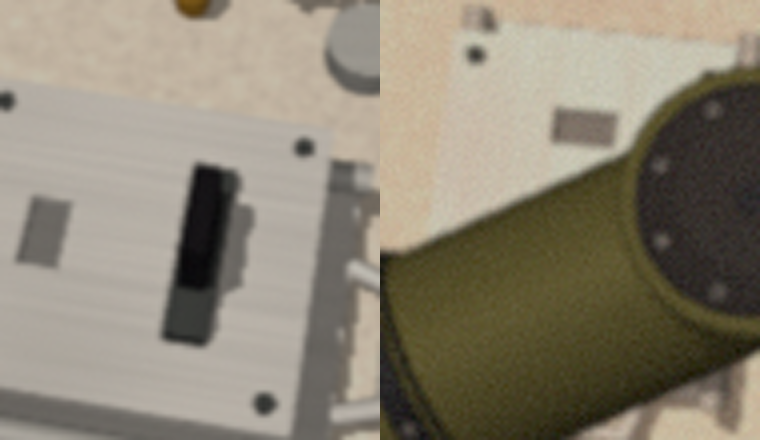

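View pics/side5.png

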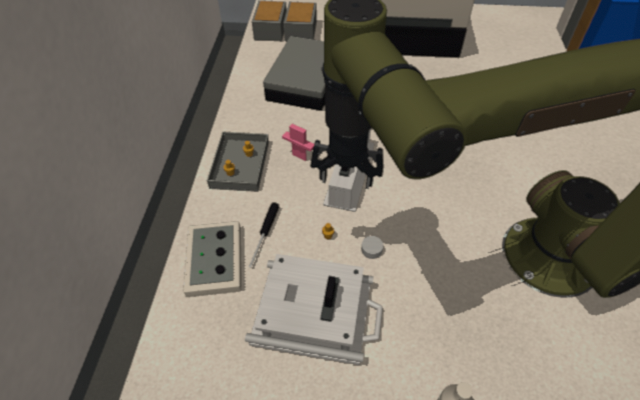

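The side view shows the gauge seated flat and upright at (330,298), with the short slot still empty at (291,293). I'll do a quick numeric seat check and look at the narrow gauge from the wrist camera.

```bash
python3 - <<'E'
import pickle
from h import *
d=pickle.load(open('c5.pkl','rb'));c=d['side'];g=cv2.cvtColor(c['image'],cv2.COLOR_RGB2GRAY)
m=np.zeros(g.shape,bool);m[270:325,315:345]=g[270:325,315:345]<75
rect(c,m,.102,'xbar+grip (grip leans away, lengthens it)')
k=np.argwhere(m);print('lowest row seen',k[:,0].max()+.5)
a=np.radians(-5.77)
for z in(.09,.095,.1): print(z,[np.round(proj(c,[(536+dx*np.cos(a)-50*np.sin(a))/1000,(210.5+dx*np.sin(a)+50*np.cos(a))/1000,z]),1) for dx in(-12,12)])
cv2.imwrite('pics/wrist5.png',d['wrist']['image'][:,:,::-1])
E
```

```text
xbar+grip (grip leans away, lengthens it) px [329.6 298.7] ctr mm [535.4 211.5] size [ 23.4 101.7] long axis deg 84.9
lowest row seen 320.5
0.09 [array([331.3, 322.6]), array([319.7, 320.7])]
0.095 [array([331.3, 321.5]), array([319.7, 319.6])]
0.1 [array([331.3, 320.5]), array([319.7, 318.5])]
```

View pics/wrist5.png

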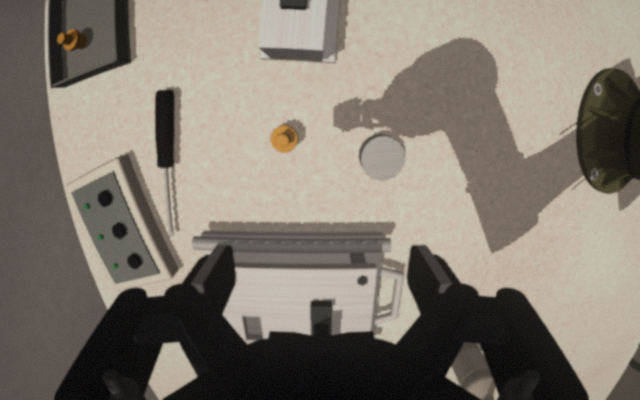

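```bash
python3 -m jog '0 0 0 0 1;0 0 0 0 1'; python3 -c "
from plant import manip
print(manip.sign_off())"
```

```text
time_s: 14.95
eef_pos: [0.517, 0.022, 0.2441]
tool_rot: [3.141, -0.0, -1.671]
wrist_force: [-0.6, 0.0, -0.6]
grip_width: 0.0853
the job is handed in; nothing more can be done
None
```

The broad gauge is standing upright and released in the fixture's long slot, and I handed the job in at about 15 s. I lifted it from the rack place nearer −y, carried it over and lowered it in steps. At TCP z = 0.1205 an upward force of 2–6 N appeared, the same height as when it sat in the rack. I then opened the jaws and moved the arm clear.

**Final checks:**
- **Seating:** the side view measures the crossbar as 23 x 102 mm at plate height plus 12 mm, against 24 x 100 given. It is centred at (535, 211) mm, turned to the slot's angle. The short slot is still empty.
- **Narrow gauge:** a gauge still shows in the rack at the narrow one's place, but only at the edge of the wrist picture. The gripper hid it in the last side view.
- **Top view:** the arm blocked the long slot in the last top picture, so the seating rests on the side view and the contact force.
- **Disagreements:**
  - Before lowering, the side view put the gauge 2–4 mm short along y where the wrist view said about 1 mm. I shifted it 2 mm, and it went in with no side contact.
  - After release, the crossbar's lower edge showed about 2 pixels off its predicted place in the side view, much the same offset as before lowering. I put this down to calibration.

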